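# Count to the third lane of the bar's tin rack and slide a tin in

## Robot

A 6-joint arm with a two-finger parallel gripper is mounted at the origin on the work surface. World frame = base frame: x ahead of the robot, y to its left, z up, the work surface at z = 0. Lengths are in mm, angles in rad, forces in N, time in s.
With the tool pointing down it reaches from about 150 to 775 mm from the base axis. Payload 6.1 kg.
Tool frame: the origin (TCP) lies midway between the tips of the shut fingers; the grasp point (between the pads) lies 19 mm behind it (manip.grip_depth is the distance from the TCP to the grasp point, in mm); z points along the fingers, y is the line along which they close (so a half turn about z gives the same grasp; the last joint's range is limited). The gripper opens to 85 mm and grips with 20 to 120 N. Pads are 22 mm wide; open, the fingers measure 114 mm over their backs; the gripper's body (76 mm by 85 mm) begins 54 mm behind the grasp point. The pads swing forward as they close: fully open they stand 13 mm farther back than shut.
Start: joints at [-1.315, 0.126, -0.04, 1.405, 0, 1.571], TCP at [132.829, -507.902, 231.295] pointing down, gripper open.
Joint ranges: [-2.72, 2.72], [-0.95, 1.95], [-1.27, 1.35], [-1.78, 2.02], [-1.46, 1.47], [-3.14, 3.14]. Speed limits (rad/s): [2.39, 2.39, 3.01, 3.14, 3.14, 3.14].

## Interface

Orientations are given as a unit quaternion [x, y, z, w].
In Python, from station import manip, cams gives the robot as it stands.
- The arm moves only by the tool servo_tool, never from a script. Its argument "plan" is a list of rows, each a list of 4 numbers: the shift along the world's x, y, z as a fraction of full scale, then the turn about the world's z as a fraction of full scale. A call has 1 to 5 rows; each row is the pose to reach, as a shift and turn from the pose commanded when the call began; what a row does not reach only later rows make up. Full scale, the value 1, is 0.1 m for a shift and 90 degrees for a turn. A row lasts 1/12 s, in which the tool goes at most 41.7 mm and 7.16 degrees, less where a joint would pass 70% of its speed; a pose out of reach is approached as far as the arm can. A call with a number of a shift or a turn outside -1 to 1 is refused whole. A call with a gripper value outside its range is refused whole. "fingers" is the finger opening in mm, from 0 to 85.4, set as the call begins (left out, the last holds). The fingers move at their own pace and stop on an object; "newtons" is the grip in N (left out, the last holds). Time passes only in rows, so rows that repeat a pose let the fingers close. It gives the time, the measured TCP pose, the force, the opening and the grip force at its end, in the units of the state.
- manip.get_state(): the state, without advancing time (a new reading comes with each control period).
- cams.capture(name): name is "side" or "top"; returns a dict with "frame" (400x640x3 uint8, red, green, blue), "camera_matrix" (3x3 intrinsics, pixels), "eye" and "orientation" of the camera in the world. Camera axes: x right, y up, looking along -z (the intrinsics and any distortion apply to the point x, -y, -z); pixel columns grow to the right and rows downward; lengths in mm; the calibration is good to about 2 mm. A picture is of the moment at which its call begins. There is no depth.
- manip.job_done(): hands the job in; it is judged then, once.
The state is a dict: "t": time; "joints": joint angles; "joint_vel": joint speeds; "effort": joint torques, N m; "tool_pos": TCP position; "orientation": TCP orientation; "contact_force": force on the tool from outside, world axes, zero at the start; "ft_torque": the same for the moment, N m; "finger_gap": opening from 0.0 (shut) to 1.0 (fully open); "grip_force": force on a finger pad.
Only numpy, scipy, OpenCV 4.12 (cv2) and the standard library are available. Lean on these libraries where they do the work, as an engineer would, in place of code of your own. Each camera call takes 0.05 s, during which the arm holds its last target. There are 200 camera calls.

## Task

Put the red snack tin away in the third lane of the wire tin rack: first lay a fingertip on the rack's top rail over the first lane, at the left end as the robot sees it, and run it along the rail without lifting off, counting the lanes, until it is over the third and no further. Then, without gripping or lifting the tin, push it upright across the bar and into that third lane until it stands against the tin already at the back. Leave the other tins and the things on the bar where they are.

Things in the scene. Friction and masses are not known exactly. Their poses are not given: they have to be found in the camera images.
- rack: steel wire rack with 6 lanes for tins, fixed. Origin at counter level in its middle; x points into the lanes (away from the robot, yaw within 0.10 rad), y along the row of lanes to the robot's left, z up. 7 dividers of 5 mm wire, 72 mm apart, at y = +216 ... -216 mm; lane centres at y = +180 (first), +108 (second), +36 (third), -36, -108, -180 mm. Lanes are 67 mm wide inside
- rack_front (a point): top of the front upright of the rack's middle divider (between third and fourth lanes), in the rack's frame at x = -60, y = 0, z = 45 mm. All front uprights are alike; from their tops the wire slopes up to the top rail at rack x = 0. A guide wire runs along each divider 30 mm up. Lanes have no floor and no front sill: tins slide in on the counter
- rack_back (a point): middle of the upper back stop wire, in the rack's frame at x = +64.5, y = 0, z = 42 mm. The back wires close the lanes (inner face x = +62 mm). A tin right at the back has its axis at x = +32 mm, one touching it in front at x = -28 mm, just inside the front uprights. Four lanes start with a tin within 4 mm of the back, the third lane always; all have room in front
- top_rail: the rack's top rail: a straight steel rod 8 mm thick and 452 mm long over the middle of the rack, along the rack's y, with black end balls 13 mm thick. Origin at its middle, on its axis, 78 mm above the counter (its upper side is 82 mm up; nothing else of the rack is as high, tin tops are at 56 mm); axes as the rack's. Fixed and rigid
- red_tin: red bar-snack tin with a white band and a red ring-pull lid, 60 mm in diameter, 56 mm high, about 165 g (115 to 230 g), standing loose on the bar in front of the rack. Origin at the centre of its underside, z up. It slides with friction of about 0.5 to 0.7; pushed below 35 mm from the counter it stays upright
- tin_a: green tin with a yellow band and a lid of its colour, same size, standing at the back of some lane; origin at the centre of its underside
- tin_b: blue tin with a white band and a lid of its colour, same size, standing at the back of some lane; origin at the centre of its underside
- tin_c: yellow tin with a white band and a lid of its colour, same size, standing at the back of some lane; origin at the centre of its underside
- tin_d: silver tin with a blue band and a lid of its colour, same size, standing at the back of some lane; origin at the centre of its underside
- rocks_glass: clear rocks glass, 82 mm wide, 88 mm high, standing on the bar to the robot's right; origin at the centre of its underside. To be left alone
- jigger: steel double-cone jigger, 46 mm wide, 88 mm high, on the bar to the robot's left; origin at the centre of its underside. To be left alone
- bitters: small amber bottle with a yellow cap, 52 mm in diameter, 150 mm high, on the bar to the robot's left, beside the rack; origin at the centre of its underside. To be left alone
- chalk: blue-topped cue chalk cube, 22 mm, on the bar to the robot's right; origin at the centre of its underside. To be left alone
Mind the look-alikes: they are no part of the job. Of the things that look like the red_tin, the middle-sized one is meant. What is shaped like the tin_a but turquoise is not meant.

How it is judged:
By the outcome, as a careful person would: the job done as asked, in the order asked, and still so for the second after the job is handed in, with the robot touching nothing.
It also fails if it takes over 64 s, if anything falls off the work surface, if the arm or the gripper's body presses on something with over 40 N, if the wrist force passes 120 N, or if a joint passes its speed limit or range.

## Working session

There is one attempt and no reset: what is moved stays moved. The work goes in short steps, Python scripts to look and compute and a tool call to move; the robot and the scene stay as the last step left them, time stands still between calls to the robot, and variables do not carry over. Pictures are saved under pics/ and viewed, at most 11 in all, crops included, and the job is handed in when it is done.

Besides the shell and the picture viewer there is one more tool, called after ">>>" as a command line: name --pt "numbers of a row" for each row, then --argument value for the rest. servo_tool: Moves the arm, as the interface text tells. Its arguments: {"type":"object","properties":{"plan":{"type":"array","items":{"type":"array","items":{"type":"number"}}},"fingers":{"type":"number"},"newtons":{"type":"number"}},"required":["plan"]}

```bash
mkdir -p pics; cat > h.py <<'E'
import numpy as np,cv2
from scipy.spatial.transform import Rotation as R
from station import manip,cams
def ray(c,u,v):
    K=np.array(c["camera_matrix"]);d=np.linalg.inv(K)@[u,v,1]
    return np.array(c["eye"]),R.from_quat(c["orientation"]).apply([d[0],-d[1],-d[2]])
def onz(c,u,v,z):
    e,d=ray(c,u,v);return e+d*(z-e[2])/d[2]
def proj(c,p):
    q=R.from_quat(c["orientation"]).inv().apply(np.array(p,float)-c["eye"])
    w=np.array(c["camera_matrix"])@[q[0],-q[1],-q[2]];return w[:2]/w[2]
E
python3 - <<'E'
from h import *
for n in("top","side"):
    c=cams.capture(n);cv2.imwrite(f"pics/{n}0.png",c["frame"][:,:,::-1]);print(n,c["eye"],c["orientation"],c["camera_matrix"],c.keys())
print(manip.get_state())
E
```

```text
top [ 449.97146678   10.10568957 1248.91466009] [ 0.01982053 -0.0190242  -0.69789199  0.71567591] [[463.31617748   0.         325.03420617]
 [  0.         463.31617748 199.28226065]
 [  0.           0.           1.        ]] dict_keys(['frame', 'camera_matrix', 'eye', 'orientation'])
side [ 442.42624585 -560.55547313  807.6118587 ] [ 0.33081143 -0.01517178 -0.06135586  0.94157797] [[407.37004492   0.         315.90330523]
 [  0.         407.37004492 197.64334509]
 [  0.           0.           1.        ]] dict_keys(['frame', 'camera_matrix', 'eye', 'orientation'])
{'t': 0.1, 'joints': array([-1.31500415e+00,  1.26331588e-01, -4.04708813e-02,  1.40538640e+00,
       -4.50917545e-06,  1.57079741e+00]), 'joint_vel': array([-0.00123884, -0.00026872,  0.0021248 ,  0.00121463, -0.00042128,
       -0.00095214]), 'effort': array([-1.70708645e-03, -4.36905169e+01,  3.53605092e+01,  1.37059169e-02,
       -1.90390115e-04, -5.86804163e-06]), 'tool_pos': array([ 132.74239503, -507.58370517,  230.61662357]), 'orientation': array([ 9.91832266e-01,  1.27547131e-01, -9.10441946e-05, -6.90295661e-04]), 'contact_force': array([-0.12789865, -0.53035992, -0.46438748]), 'ft_torque': array([0.01931379, 0.02423112, 0.02748168]), 'grip_force': 0.0, 'finger_gap': 0.9970505391836538}
```

View pics/top0.png

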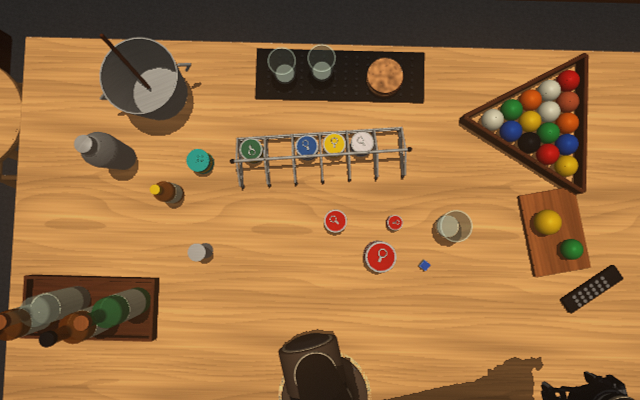

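View pics/side0.png

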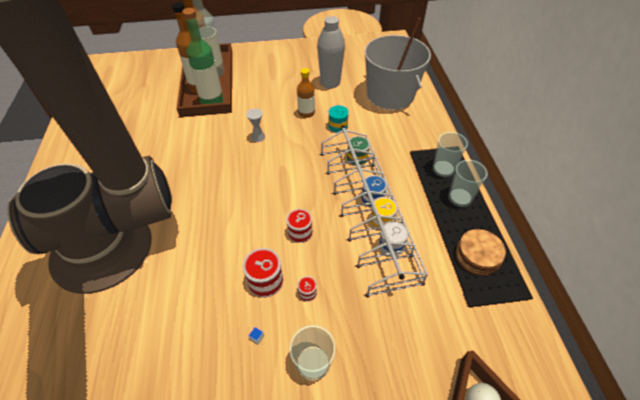

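The top view shows three red tins: a middle-sized one at (335,221), a large one at (380,257) and a small one at (394,222). The choice is (335,221). The rail runs from about (232,161) to (409,150). The turquoise tin at (199,160) is a decoy. The side view shows the same layout, with the chosen tin at (299,224).

```bash
python3 - <<'E'
from h import *
c=cams.capture("top");f=c["frame"];s=cams.capture("side")
hsv=cv2.cvtColor(f,cv2.COLOR_RGB2HSV)
m=((hsv[...,0]<6)|(hsv[...,0]>174))&(hsv[...,1]>180)&(hsv[...,2]>90)
n,l,st,ce=cv2.connectedComponentsWithStats(m.astype(np.uint8))
for i in range(1,n):
    if st[i,4]>60 and 300<ce[i][0]<450:
        cs,_=cv2.findContours((l==i).astype(np.uint8),0,2);(u,v),r=cv2.minEnclosingCircle(cs[0])
        print("red",(u,v),r,st[i,4],onz(c,u,v,56),2*r*1193/463)
# dark balls
g=f.max(2)
for (u0,v0) in((232,161),(409,150)):
    w=g[v0-6:v0+7,u0-6:u0+7].astype(float);wt=np.clip(60-w,0,None)
    yy,xx=np.mgrid[v0-6:v0+7,u0-6:u0+7];u,v=(wt*xx).sum()/wt.sum(),(wt*yy).sum()/wt.sum()
    p=onz(c,u,v,78);print("ball",u,v,p,"side",proj(s,p))
for nm,u,v,z in(("chalk",424,265,22),("jig",195,252,88),("glass",450,225,44)):print(nm,onz(c,u,v,z))
a=cv2.resize(f[120:280,220:420][:,:,::-1],None,fx=4,fy=3.75,interpolation=cv2.INTER_CUBIC)
cv2.imwrite("pics/c1.png",a)
b=cv2.resize(s["frame"][110:310,230:440][:,:,::-1],None,fx=3,fy=3,interpolation=cv2.INTER_CUBIC);cv2.imwrite("pics/c2.png",b)
E
```

```text
red (335.0714416503906, 220.5) 9.649558067321777 236 [461.56554161 -14.90864703  56.        ] 49.72752818278566
red (394.6052551269531, 222.0263214111328) 6.185719966888428 101 [ 461.49828876 -168.0446724    56.        ] 31.877165963273843
red (380.4867248535156, 256.5477600097656) 13.245049476623535 444 [ 372.2906843  -133.39447157   56.        ] 68.25634568298867
ball 231.5024630541872 160.72906403940885 [606.52102508 252.47678837  78.        ] side [341.95874048 126.22079149]
ball 409.0346820809249 148.91329479768785 [ 648.1218473  -198.33681491   78.        ] side [400.18762108 275.19523608]
chalk [ 350.84118135 -252.3520315    22.        ]
jig [373.99859332 333.12502413  88.        ]
glass [ 457.52296363 -313.73544491   44.        ]
```

View pics/c1.png

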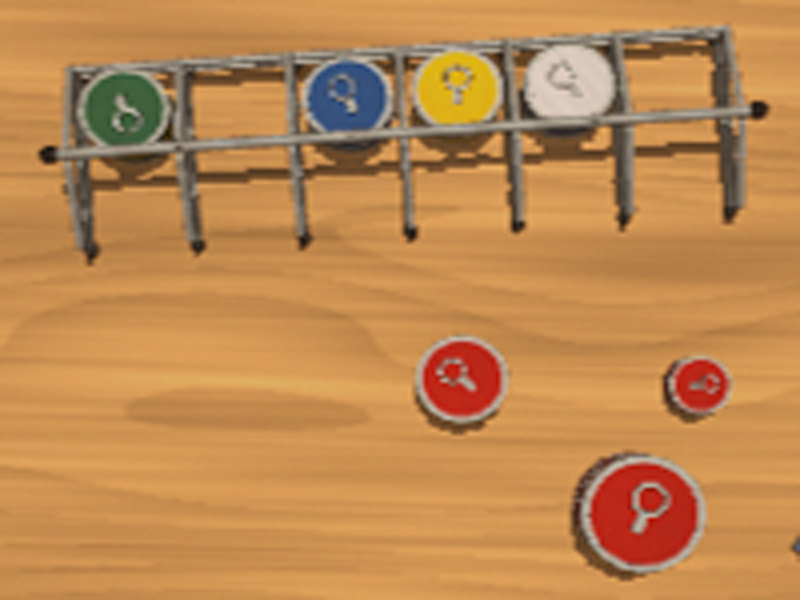

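View pics/c2.png

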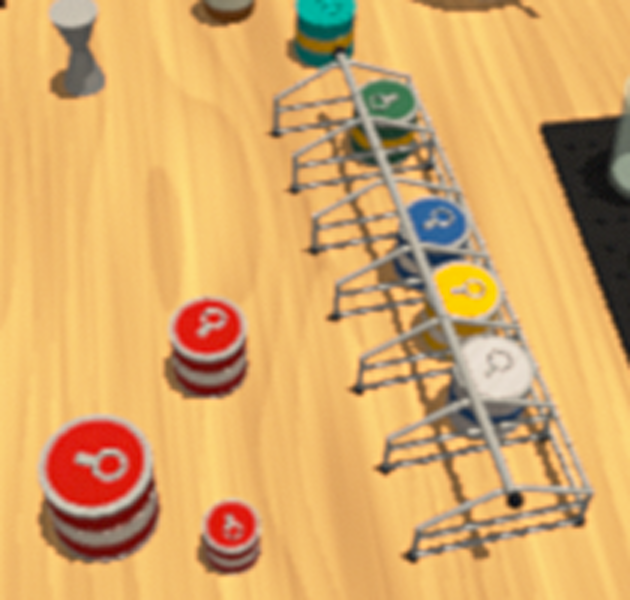

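The crop confirms the middle red tin, with its lid at about (335,221). The blue tin stands in the third lane, at the back. The ball spacing of 452.7 mm matches the rail length.

Rack frame:
- **Rack:** origin (627.3, 27.1), yaw 0.092 rad.
- **Lanes:** first lane on the rail at (610.8, 206.3), third at (624.0, 62.9).
- **Red tin:** (461.6, -14.9).

Next I move to above lane 1.

>>> servo_tool --pt "0.15 0.22 0 -0.026" --pt "0.3 0.45 0 -0.052" --pt "0.45 0.67 0 -0.078" --pt "0.6 0.9 0 -0.104" --fingers 0 --newtons 20

```text
t: 0.53
tool_pos: [193.1, -416.9, 231.0]
orientation: [0.999, 0.045, -0.0, -0.0]
contact_force: [0.1, 0.4, -0.0]
finger_gap: 0.455
grip_force: 0.0
```

>>> servo_tool --pt "0.15 0.22 0 0" --pt "0.3 0.45 0 0" --pt "0.45 0.67 0 0" --pt "0.6 0.9 0 0"

```text
t: 0.87
tool_pos: [253.2, -326.7, 231.2]
orientation: [0.999, 0.046, 0.0, 0.0]
contact_force: [1.6, -0.1, -0.0]
finger_gap: -0.002
grip_force: 0.0
```

>>> servo_tool --pt "0.15 0.22 0 0" --pt "0.3 0.45 0 0" --pt "0.45 0.67 0 0" --pt "0.6 0.9 0 0"

```text
t: 1.2
tool_pos: [313.2, -236.7, 231.3]
orientation: [0.999, 0.046, 0.0, 0.0]
contact_force: [0.1, 0.6, 0.1]
finger_gap: 0.003
grip_force: 0.0
```

>>> servo_tool --pt "0.15 0.22 0 0" --pt "0.3 0.45 0 0" --pt "0.45 0.67 0 0" --pt "0.6 0.9 0 0"

```text
t: 1.53
tool_pos: [373.3, -146.7, 231.3]
orientation: [0.999, 0.046, 0.0, 0.0]
contact_force: [0.6, -0.9, 0.2]
finger_gap: 0.0
grip_force: 0.0
```

>>> servo_tool --pt "0.15 0.22 0 0" --pt "0.3 0.45 0 0" --pt "0.45 0.67 0 0" --pt "0.6 0.9 0 0"

```text
t: 1.87
tool_pos: [433.3, -56.6, 231.3]
orientation: [0.999, 0.046, 0.0, 0.0]
contact_force: [-0.5, -0.8, -0.8]
finger_gap: 0.001
grip_force: 0.0
```

>>> servo_tool --pt "0.15 0.22 0 0" --pt "0.3 0.45 0 0" --pt "0.45 0.67 0 0" --pt "0.6 0.9 0 0"

```text
t: 2.2
tool_pos: [493.3, 33.4, 231.2]
orientation: [0.999, 0.046, -0.0, 0.0]
contact_force: [0.7, -1.4, -0.7]
finger_gap: 0.001
grip_force: 0.0
```

>>> servo_tool --pt "0.15 0.22 0 0" --pt "0.3 0.45 0 0" --pt "0.45 0.67 0 0" --pt "0.6 0.9 0 0"

```text
t: 2.53
tool_pos: [556.2, 86.6, 230.9]
orientation: [0.997, 0.071, -0.001, -0.012]
contact_force: [-1.0, -0.2, -0.8]
finger_gap: -0.001
grip_force: 0.0
```

>>> servo_tool --pt "0.15 0.22 0 0" --pt "0.3 0.45 0 0" --pt "0.45 0.67 0 0" --pt "0.58 0.842 0 0" --pt "0.58 0.842 0 0"

```text
t: 2.95
tool_pos: [621.4, 139.8, 229.7]
orientation: [0.995, 0.1, -0.004, -0.024]
contact_force: [-1.6, -0.9, -0.7]
finger_gap: -0.0
grip_force: 0.0
```

>>> servo_tool --pt "0 0 -0.25 0" --pt "0 0 -0.5 0" --pt "0 0 -0.75 0" --pt "0 0 -1 0" --pt "0 0 -1 0"

```text
t: 3.37
tool_pos: [616.3, 137.4, 125.8]
orientation: [0.995, 0.098, -0.007, -0.024]
contact_force: [-0.9, -0.6, -2.0]
finger_gap: -0.005
grip_force: 0.0
```

The arm stopped short and tilted, so I check the joints for a limit.

```bash
python3 - <<'E'
from h import *
s=manip.get_state();print(s["joints"].round(3),s["tool_pos"],R.from_quat(s["orientation"]).as_matrix().round(3),s["effort"].round(1),s["contact_force"])
E
```

```text
[0.197 0.352 0.017 1.246 0.049 3.141] [616.2561183  137.36405166 125.83401513] [[ 0.98   0.196 -0.019]
 [ 0.196 -0.979  0.046]
 [-0.01  -0.049 -0.999]] [  0.1 -62.2  38.   -1.4   0.2  -0. ] [-0.86726409 -0.55984718 -1.98519583]
```

Joint 6 is at its limit (j6 = j1 + π − yaw). A half turn gives the same finger line with j6 near 0, so I turn here in free air.

>>> servo_tool --pt "0 0 0 0.08" --pt "0 0 0 0.16" --pt "0 0 0 0.24" --pt "0 0 0 0.32" --pt "0 0 0 0.4"

```text
t: 3.78
tool_pos: [619.7, 138.1, 133.1]
orientation: [0.915, 0.403, -0.01, -0.022]
contact_force: [-0.0, -0.2, 0.3]
finger_gap: 0.001
grip_force: 0.0
```

>>> servo_tool --pt "0 0 0 0.08" --pt "0 0 0 0.16" --pt "0 0 0 0.24" --pt "0 0 0 0.32" --pt "0 0 0 0.4"

```text
t: 4.2
tool_pos: [619.8, 138.1, 133.1]
orientation: [0.747, 0.664, -0.016, -0.017]
contact_force: [-0.5, 0.3, 0.4]
finger_gap: 0.002
grip_force: 0.0
```

>>> servo_tool --pt "0 0 0 0.08" --pt "0 0 0 0.16" --pt "0 0 0 0.24" --pt "0 0 0 0.32" --pt "0 0 0 0.4"

```text
t: 4.62
tool_pos: [619.7, 138.1, 133.1]
orientation: [0.507, 0.862, -0.021, -0.011]
contact_force: [0.4, -0.8, -0.7]
finger_gap: -0.002
grip_force: 0.0
```

>>> servo_tool --pt "0 0 0 0.08" --pt "0 0 0 0.16" --pt "0 0 0 0.24" --pt "0 0 0 0.32" --pt "0 0 0 0.4"

```text
t: 5.03
tool_pos: [619.8, 138.1, 133.1]
orientation: [0.217, 0.976, -0.024, -0.004]
contact_force: [-0.5, -0.0, 0.1]
finger_gap: 0.003
grip_force: 0.0
```

>>> servo_tool --pt "0 0 0 0.08" --pt "0 0 0 0.16" --pt "0 0 0 0.24" --pt "0 0 0 0.32" --pt "0 0 0 0.4"

```text
t: 5.45
tool_pos: [619.7, 138.2, 133.1]
orientation: [-0.093, 0.995, -0.024, 0.004]
contact_force: [-1.2, -1.2, 0.4]
finger_gap: -0.002
grip_force: 0.0
```

>>> servo_tool --pt "0 0 0 0" --pt "0 0 0 0" --pt "0 0 0 0"

```text
t: 5.7
tool_pos: [619.8, 138.2, 132.3]
orientation: [-0.089, 0.996, -0.024, 0.003]
contact_force: [-0.1, -0.0, 0.2]
finger_gap: -0.0
grip_force: 0.0
```

The target was re-anchored with a small 2.7° tilt, which is tolerable. I correct the yaw and move to lane 1.

>>> servo_tool --pt "-0.02 0.17 0 -0.015" --pt "-0.045 0.34 0 -0.03" --pt "-0.07 0.51 0 -0.045" --pt "-0.09 0.68 0 -0.055" --pt "-0.09 0.68 0 -0.055"

```text
t: 6.12
tool_pos: [610.3, 208.9, 131.4]
orientation: [-0.047, 0.999, -0.024, 0.002]
contact_force: [-0.2, 0.5, -0.7]
finger_gap: 0.003
grip_force: 0.0
```

>>> servo_tool --pt "0 0 -0.12 0" --pt "0 0 -0.24 0" --pt "0 0 -0.36 0" --pt "0 0 -0.44 0" --pt "0 0 -0.44 0"

```text
t: 6.53
tool_pos: [609.1, 205.0, 84.0]
orientation: [-0.047, 0.999, -0.025, -0.001]
contact_force: [-0.2, 0.0, -0.6]
finger_gap: 0.002
grip_force: 0.0
```

>>> servo_tool --pt "0.015 0.01 -0.005 0" --pt "0.015 0.01 -0.01 0" --pt "0.015 0.01 -0.015 0"

```text
t: 6.78
tool_pos: [612.7, 207.3, 86.4]
orientation: [-0.047, 0.999, -0.024, 0.002]
contact_force: [0.4, -0.2, -0.1]
finger_gap: 0.001
grip_force: 0.0
```

>>> servo_tool --pt "-0.01 0 -0.01 0" --pt "-0.01 0 -0.02 0" --pt "-0.01 0 -0.03 0" --pt "-0.01 0 -0.04 0" --pt "-0.01 0 -0.04 0"

```text
t: 7.2
tool_pos: [611.2, 207.4, 82.2]
orientation: [-0.047, 0.999, -0.024, 0.002]
contact_force: [0.1, 0.2, 2.1]
finger_gap: -0.003
grip_force: 0.8
```

>>> servo_tool --pt "0 0 -0.005 0" --pt "0 0 -0.01 0" --pt "0 0 -0.01 0"

```text
t: 7.45
tool_pos: [611.3, 207.5, 82.0]
orientation: [-0.047, 0.999, -0.024, 0.002]
contact_force: [-2.2, -1.3, 5.6]
finger_gap: -0.0
grip_force: 3.2
```

Contact holds at about 6 N. I press slightly more and slide slowly.

>>> servo_tool --pt "0.002 -0.02 -0.007 0" --pt "0.006 -0.06 -0.007 0" --pt "0.01 -0.11 -0.007 0" --pt "0.015 -0.16 -0.007 0" --pt "0.019 -0.21 -0.007 0"

```text
t: 7.87
tool_pos: [614.2, 187.8, 81.9]
orientation: [-0.048, 0.999, -0.023, 0.003]
contact_force: [0.1, 6.7, 6.5]
finger_gap: -0.0
grip_force: 3.3
```

>>> servo_tool --pt "0.005 -0.05 0 0" --pt "0.009 -0.1 0 0" --pt "0.014 -0.15 0 0" --pt "0.018 -0.2 0 0" --pt "0.023 -0.25 0 0"

```text
t: 8.28
tool_pos: [616.5, 162.6, 81.9]
orientation: [-0.048, 0.999, -0.023, 0.003]
contact_force: [-0.3, 0.4, 8.6]
finger_gap: -0.001
grip_force: 3.9
```

>>> servo_tool --pt "0.005 -0.05 0 0" --pt "0.009 -0.1 0 0" --pt "0.014 -0.15 0 0" --pt "0.018 -0.2 0 0" --pt "0.023 -0.25 0 0"

```text
t: 8.7
tool_pos: [618.8, 137.6, 81.9]
orientation: [-0.048, 0.999, -0.023, 0.003]
contact_force: [-0.9, 4.6, 7.7]
finger_gap: -0.001
grip_force: 3.5
```

>>> servo_tool --pt "0.005 -0.05 0 0" --pt "0.009 -0.1 0 0" --pt "0.014 -0.15 0 0" --pt "0.018 -0.2 0 0" --pt "0.023 -0.25 0 0"

```text
t: 9.12
tool_pos: [621.1, 112.5, 81.9]
orientation: [-0.048, 0.999, -0.023, 0.004]
contact_force: [-0.9, 4.5, 7.2]
finger_gap: -0.002
grip_force: 3.5
```

>>> servo_tool --pt "0.005 -0.05 0 0" --pt "0.009 -0.1 0 0" --pt "0.014 -0.15 0 0" --pt "0.018 -0.2 0 0" --pt "0.023 -0.25 0 0"

```text
t: 9.53
tool_pos: [623.4, 87.5, 81.9]
orientation: [-0.048, 0.999, -0.023, 0.004]
contact_force: [-0.8, 5.6, 8.5]
finger_gap: -0.003
grip_force: 4.3
```

>>> servo_tool --pt "0.005 -0.05 0 0" --pt "0.009 -0.1 0 0" --pt "0.014 -0.15 0 0" --pt "0.018 -0.19 0 0" --pt "0.021 -0.22 0 0"

```text
t: 9.95
tool_pos: [625.6, 65.3, 81.9]
orientation: [-0.048, 0.999, -0.023, 0.004]
contact_force: [0.6, 5.5, 7.1]
finger_gap: -0.001
grip_force: 3.6
```

>>> servo_tool --pt "0 0 0 0" --pt "0 0 0 0"

```text
t: 10.12
tool_pos: [625.6, 64.9, 81.9]
orientation: [-0.047, 0.999, -0.024, 0.004]
contact_force: [-0.8, 0.9, 7.9]
finger_gap: 0.0
grip_force: 3.9
```

```bash
python3 - <<'E'
from h import *
s=cams.capture("side");print(manip.get_state()["tool_pos"])
cv2.imwrite("pics/s2.png",cv2.resize(s["frame"][60:320,200:460][:,:,::-1],None,fx=2.3,fy=2.3,interpolation=cv2.INTER_CUBIC))
E
```

```text
[625.60683467  64.92291242  81.91448092]
```

View pics/s2.png

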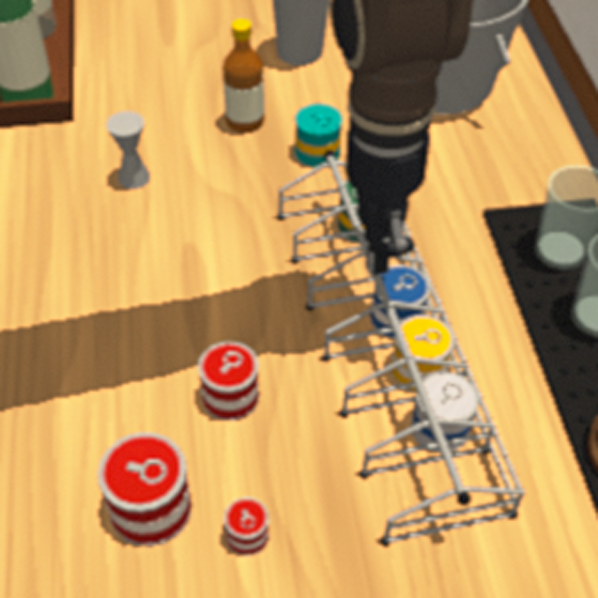

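The fingertip sits on the rail over the third (blue) lane, at crop pixel (380,265), and nothing else has moved. Next I lift, go behind the red tin on the diagonal, and check the lane entrance from the upright tips.

>>> servo_tool --pt "0 0 0.1 0" --pt "0 0 0.25 0" --pt "0 0 0.4 0" --pt "0 0 0.6 0" --pt "0 0 0.6 0"

```text
t: 10.58
tool_pos: [625.9, 64.5, 144.4]
orientation: [-0.047, 0.999, -0.024, 0.004]
contact_force: [0.0, -0.1, 0.3]
finger_gap: 0.001
grip_force: 0.0
```

>>> servo_tool --pt "-0.15 -0.1 0 0.04" --pt "-0.3 -0.2 0 0.08" --pt "-0.45 -0.3 0 0.12" --pt "-0.67 -0.4 0 0.16" --fingers 30

```text
t: 10.92
tool_pos: [557.2, 24.0, 139.4]
orientation: [-0.174, 0.984, -0.024, 0.005]
contact_force: [0.3, -0.4, 0.4]
finger_gap: 0.35
grip_force: 0.0
```

>>> servo_tool --pt "-0.17 -0.1 0 0.04" --pt "-0.34 -0.2 0 0.08" --pt "-0.5 -0.3 0 0.12" --pt "-0.67 -0.4 0 0.16"

```text
t: 11.25
tool_pos: [489.3, -16.1, 139.6]
orientation: [-0.296, 0.955, -0.023, 0.008]
contact_force: [-0.2, -0.4, 0.8]
finger_gap: 0.351
grip_force: 0.0
```

>>> servo_tool --pt "-0.17 -0.1 0 0.04" --pt "-0.34 -0.2 0 0.08" --pt "-0.5 -0.3 0 0.11" --pt "-0.67 -0.4 0 0.149" --pt "-0.67 -0.4 0 0.149"

```text
t: 11.67
tool_pos: [420.3, -56.7, 139.8]
orientation: [-0.404, 0.914, -0.022, 0.009]
contact_force: [-0.7, 0.2, -0.7]
finger_gap: 0.352
grip_force: 0.0
```

```bash
python3 - <<'E'
from h import *
c=cams.capture("top");s=cams.capture("side");print(manip.get_state()["tool_pos"],manip.get_state()["joints"].round(2))
o=np.array([627.3,27.1]);X=np.array([.9958,.0919]);Y=np.array([-.0919,.9958])
for y in(72,0):
    p=np.r_[o-60*X+y*Y,45];print("upright",y,p.round(1),proj(c,p).round(1),proj(s,p).round(1))
for nm,p in(("red",[461.6,-14.9,56]),("blue",np.r_[o+32*X+36*Y,56])):print(nm,p,proj(c,p).round(1),proj(s,p).round(1))
f=np.hstack([cv2.resize(c["frame"][130:240,270:370][:,:,::-1],None,fx=4,fy=4,interpolation=cv2.INTER_CUBIC),cv2.resize(s["frame"][150:260,280:380][:,:,::-1],None,fx=4,fy=4,interpolation=cv2.INTER_CUBIC)])
cv2.imwrite("pics/p3.png",f)
E
```

```text
[423.08745448 -55.88496386 140.1347124 ] [-0.11 -0.08 -0.45  1.16 -0.03 -0.94]
upright 72 [560.9  93.3  45. ] [294.4 181.4] [333.9 180.8]
upright 0 [567.6  21.6  45. ] [322.  179.5] [341.3 203.1]
red [461.6, -14.9, 56] [335.1 220.5] [298.1 217.6]
blue [655.8572  65.8896  56.    ] [305.7 144.8] [374.3 182.2]
```

View pics/p3.png

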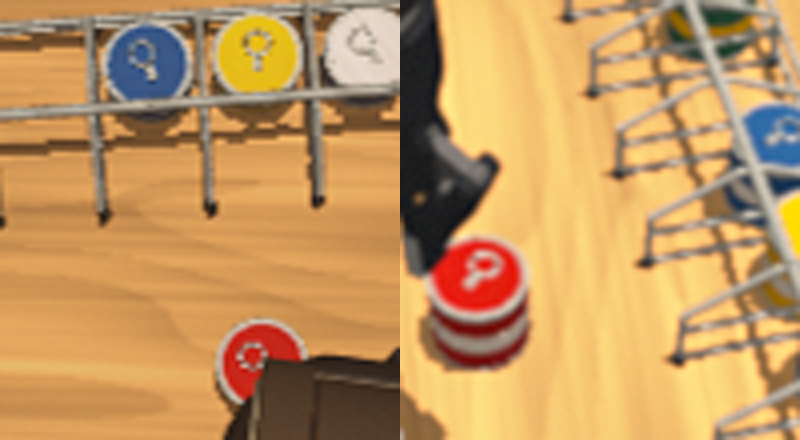

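The projected rack and tin points match the pictures to within 1–2 px, and all share the same small side-camera offset. The path down behind the tin is clear, so I descend.

>>> servo_tool --pt "0 0 -0.2 0" --pt "0 0 -0.4 0" --pt "0 0 -0.6 0" --pt "0 0 -0.75 0" --pt "0 0 -0.75 0"

```text
t: 12.18
tool_pos: [422.0, -55.0, 62.0]
orientation: [-0.404, 0.915, -0.021, 0.008]
contact_force: [-0.5, -1.0, 0.4]
finger_gap: 0.353
grip_force: 0.0
```

>>> servo_tool --pt "0 0 -0.15 0" --pt "0 0 -0.3 0" --pt "0 0 -0.42 0" --pt "0 0 -0.48 0" --pt "0 0 -0.48 0"

```text
t: 12.6
tool_pos: [423.2, -55.4, 16.5]
orientation: [-0.404, 0.915, -0.022, 0.01]
contact_force: [0.2, -0.4, 0.0]
finger_gap: 0.351
grip_force: 0.0
```

>>> servo_tool --pt "0.03 0.03 0 0" --pt "0.06 0.065 0 0" --pt "0.09 0.1 0 0" --pt "0.13 0.14 0 0" --pt "0.17 0.185 0 0"

```text
t: 13.02
tool_pos: [441.2, -37.1, 17.8]
orientation: [-0.404, 0.915, -0.023, 0.011]
contact_force: [-0.9, -1.9, 2.9]
finger_gap: 0.352
grip_force: 1.4
```

>>> servo_tool --pt "0.03 0.033 0 0" --pt "0.06 0.065 0 0" --pt "0.09 0.1 0 0" --pt "0.13 0.14 0 0" --pt "0.16 0.175 0 0"

```text
t: 13.43
tool_pos: [456.6, -19.3, 17.1]
orientation: [-0.404, 0.915, -0.022, 0.01]
contact_force: [-1.3, -3.3, 3.0]
finger_gap: 0.352
grip_force: 1.9
```

>>> servo_tool --pt "0.03 0.033 0 0" --pt "0.06 0.065 0 0" --pt "0.09 0.1 0 0" --pt "0.13 0.14 0 0" --pt "0.16 0.17 0 0"

```text
t: 13.85
tool_pos: [472.8, -2.1, 17.1]
orientation: [-0.404, 0.914, -0.022, 0.01]
contact_force: [-2.6, -2.4, 2.7]
finger_gap: 0.352
grip_force: 1.7
```

>>> servo_tool --pt "0.03 0.033 0 0" --pt "0.06 0.065 0 0" --pt "0.09 0.1 0 0" --pt "0.12 0.13 0 0" --pt "0.12 0.13 0 0"

```text
t: 14.27
tool_pos: [485.1, 11.1, 17.1]
orientation: [-0.404, 0.914, -0.022, 0.011]
contact_force: [-0.3, 0.1, 0.0]
finger_gap: 0.35
grip_force: 0.1
```

```bash
cat >> h.py <<'E'
def tin(nm="side",off=(1.4,1.1)):
    c=cams.capture(nm);hsv=cv2.cvtColor(c["frame"],cv2.COLOR_RGB2HSV)
    m=((hsv[...,0]<6)|(hsv[...,0]>174))&(hsv[...,1]>150)&(hsv[...,2]>80)
    n,l,st,ce=cv2.connectedComponentsWithStats(m.astype(np.uint8))
    o=np.array([627.3,27.1]);X=np.array([.9958,.0919]);Y=np.array([-.0919,.9958])
    if nm=="top":off=(0,0)
    for i in range(1,n):
        if st[i,4]>60:
            cs,_=cv2.findContours((l==i).astype(np.uint8),0,2);u=st[i,0]+(st[i,2]-1)/2;v=st[i,1]+(st[i,3]-1)/2
            p=onz(c,u-off[0],v-off[1],56)
            if 400<p[0]<700 and -120<p[1]<200:print(nm,(u,v),st[i,2:],p.round(1),"rack",((p[:2]-o)@X).round(1),((p[:2]-o)@Y).round(1))
    return c
E
python3 - <<'E'
from h import *
c=tin();d=tin("top");print(manip.get_state()["tool_pos"])
cv2.imwrite("pics/p4.png",np.hstack([cv2.resize(q["frame"][a:a+110,b:b+100][:,:,::-1],None,fx=4,fy=4,interpolation=cv2.INTER_CUBIC) for q,a,b in((d,130,270),(c,150,280))]))
E
```

```text
[484.6688564   10.82003173  16.95747972]
```

View pics/p4.png

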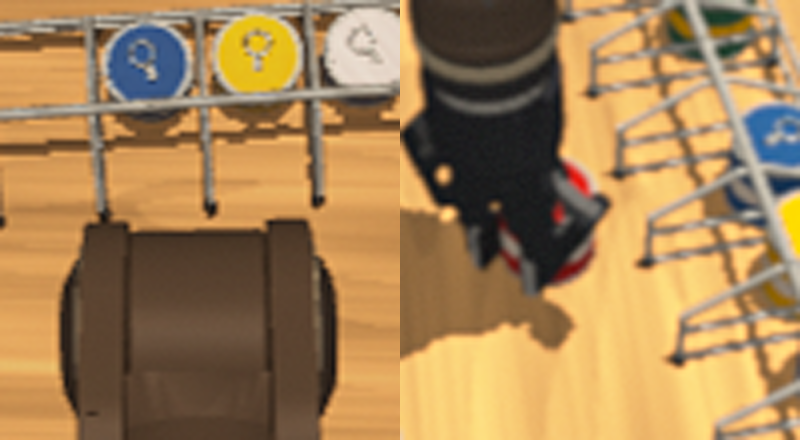

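The tin is held in the fork at side crop (560,230), upright and moving as planned. I finish the diagonal push, back off, raise and measure.

>>> servo_tool --pt "0.03 0.033 0 0" --pt "0.06 0.065 0 0" --pt "0.1 0.105 0 0" --pt "0.135 0.145 0 0" --pt "0.147 0.156 0 0"

```text
t: 14.78
tool_pos: [499.8, 26.6, 17.1]
orientation: [-0.404, 0.914, -0.022, 0.011]
contact_force: [-0.7, -0.4, -0.7]
finger_gap: 0.35
grip_force: 0.5
```

>>> servo_tool --pt "-0.05 -0.055 0 0" --pt "-0.15 -0.16 0 0" --pt "-0.25 -0.27 0 0" --pt "-0.35 -0.38 0 0" --pt "-0.35 -0.38 0 0"

```text
t: 15.2
tool_pos: [460.9, -14.2, 16.8]
orientation: [-0.403, 0.915, -0.022, 0.009]
contact_force: [0.4, 0.7, 0.4]
finger_gap: 0.35
grip_force: 0.0
```

>>> servo_tool --pt "-0.1 -0.0 0.2 -0.07" --pt "-0.25 0 0.45 -0.14" --pt "-0.4 0 0.7 -0.21" --pt "-0.6 0 0.9 -0.28" --pt "-0.8 0 1 -0.35"

```text
t: 15.62
tool_pos: [384.1, -12.6, 119.7]
orientation: [-0.137, 0.99, -0.024, 0.006]
contact_force: [1.5, -0.7, 0.4]
finger_gap: 0.352
grip_force: 0.0
```

>>> servo_tool --pt "0 0 0 -0.07" --pt "0 0 0 -0.119" --pt "0 0 0 -0.119"

```text
t: 15.87
tool_pos: [383.7, -12.5, 117.7]
orientation: [-0.046, 0.999, -0.024, 0.003]
contact_force: [0.6, 0.3, -0.2]
finger_gap: 0.356
grip_force: 0.0
```

```bash
python3 - <<'E'
from h import *
c=tin();d=tin("top");s=manip.get_state();print(s["tool_pos"],s["orientation"])
cv2.imwrite("pics/p5.png",np.hstack([cv2.resize(q["frame"][a:a+110,b:b+100][:,:,::-1],None,fx=4,fy=4,interpolation=cv2.INTER_CUBIC) for q,a,b in((d,130,270),(c,150,280))]))
E
```

```text
side (np.float64(321.5), np.float64(192.0)) [ 20  15 217] [521.6  56.6  56. ] rack -102.6 39.1
top (np.float64(308.0), np.float64(196.0)) [ 19  19 262] [522.9  56.4  56. ] rack -101.2 38.8
[383.82226861 -12.39652246 117.17539938] [-0.04825274  0.99853734 -0.02430579  0.00201948]
```

View pics/p5.png

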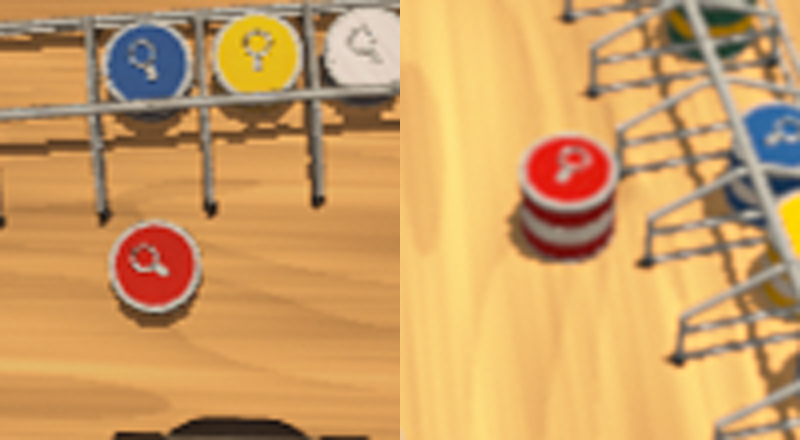

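The top view puts the tin at crop (155,266), standing upright in front of lane 3 at rack (-101.5, 38.9). The fork centre sits about 3 mm left of the TCP because of the tilt, so I aim the TCP at rack y = 33. I also narrow the fork to 20 mm so it clears the dividers.

>>> servo_tool --pt "0.2 0.15 0 0" --pt "0.4 0.3 0 0" --pt "0.6 0.45 0 0" --pt "0.76 0.57 0 0" --pt "0.76 0.57 0 0" --fingers 20

```text
t: 16.38
tool_pos: [462.7, 46.4, 116.6]
orientation: [-0.049, 0.999, -0.024, 0.002]
contact_force: [0.4, -0.2, -0.3]
finger_gap: 0.231
grip_force: 0.0
```

>>> servo_tool --pt "0 0 -0.25 0" --pt "0 0 -0.5 0" --pt "0 0 -0.75 0" --pt "0 0 -0.98 0" --pt "0 0 -0.98 0"

```text
t: 16.8
tool_pos: [456.2, 44.1, 14.8]
orientation: [-0.048, 0.999, -0.025, -0.002]
contact_force: [-0.5, 0.5, -0.7]
finger_gap: 0.236
grip_force: 0.0
```

>>> servo_tool --pt "0 0 -0.01 0" --pt "0 0 -0.01 0"

```text
t: 16.97
tool_pos: [460.4, 44.7, 19.0]
orientation: [-0.048, 0.999, -0.024, 0.002]
contact_force: [0.6, 0.0, 0.5]
finger_gap: 0.237
grip_force: 0.0
```

>>> servo_tool --pt "0.05 0.005 0 0" --pt "0.1 0.009 0 0" --pt "0.15 0.014 0 0" --pt "0.2 0.018 0 0" --pt "0.25 0.023 0 0"

```text
t: 17.38
tool_pos: [486.0, 47.4, 18.6]
orientation: [-0.047, 0.999, -0.024, 0.002]
contact_force: [-3.6, 0.5, 2.3]
finger_gap: 0.231
grip_force: 1.6
```

>>> servo_tool --pt "0.04 0.004 0 0" --pt "0.08 0.007 0 0" --pt "0.12 0.011 0 0" --pt "0.16 0.015 0 0" --pt "0.2 0.018 0 0"

```text
t: 17.8
tool_pos: [505.3, 49.1, 18.0]
orientation: [-0.047, 0.999, -0.024, 0.002]
contact_force: [-1.6, 0.6, 0.1]
finger_gap: 0.235
grip_force: 0.9
```

```bash
python3 - <<'E'
from h import *
c=tin();d=tin("top");s=manip.get_state();print(s["tool_pos"],s["contact_force"])
cv2.imwrite("pics/p6.png",np.hstack([cv2.resize(q["frame"][a:a+110,b:b+100][:,:,::-1],None,fx=4,fy=4,interpolation=cv2.INTER_CUBIC) for q,a,b in((d,130,270),(c,140,290))]))
E
```

```text
side (np.float64(331.0), np.float64(191.5)) [ 19  16 179] [544.3  55.1  56. ] rack -80.0 35.5
[506.02986511  49.06644222  18.06357613] [-0.37965458  0.31011024 -0.67641884]
```

View pics/p6.png

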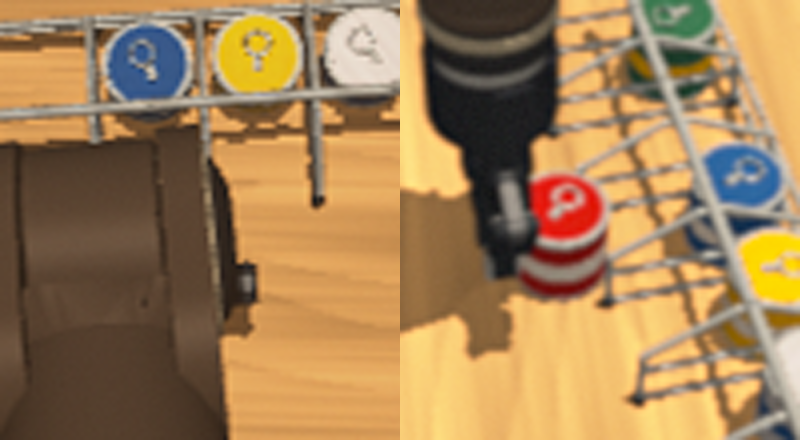

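The tin is centred at the lane mouth, rack y ≈ 35.5, upright at side crop (565,215). I continue pushing.

>>> servo_tool --pt "0.04 0.004 0 0" --pt "0.08 0.007 0 0" --pt "0.12 0.011 0 0" --pt "0.16 0.015 0 0" --pt "0.2 0.018 0 0"

```text
t: 18.32
tool_pos: [525.5, 50.9, 18.1]
orientation: [-0.047, 0.999, -0.024, 0.002]
contact_force: [-1.0, -1.4, -0.3]
finger_gap: 0.237
grip_force: 0.6
```

>>> servo_tool --pt "0.04 0.004 0 0" --pt "0.08 0.007 0 0" --pt "0.12 0.011 0 0" --pt "0.16 0.015 0 0" --pt "0.2 0.018 0 0"

```text
t: 18.73
tool_pos: [545.5, 52.7, 18.1]
orientation: [-0.047, 0.999, -0.024, 0.002]
contact_force: [-0.4, -0.3, -0.8]
finger_gap: 0.236
grip_force: 0.6
```

>>> servo_tool --pt "0.015 0.001 0 0" --pt "0.03 0.003 0 0" --pt "0.045 0.004 0 0" --pt "0.06 0.005 0 0" --pt "0.07 0.006 0 0"

```text
t: 19.15
tool_pos: [552.2, 53.3, 18.1]
orientation: [-0.047, 0.999, -0.024, 0.002]
contact_force: [-0.8, 0.7, -0.6]
finger_gap: 0.234
grip_force: 0.5
```

>>> servo_tool --pt "0.005 0 0 0" --pt "0.01 0.001 0 0" --pt "0.015 0.001 0 0"

```text
t: 19.4
tool_pos: [553.6, 53.3, 18.1]
orientation: [-0.047, 0.999, -0.024, 0.002]
contact_force: [-0.8, -0.2, 0.3]
finger_gap: 0.234
grip_force: 0.6
```

>>> servo_tool --pt "0.005 0 0 0" --pt "0.01 0.001 0 0" --pt "0.015 0.001 0 0" --pt "0.02 0.002 0 0"

```text
t: 19.73
tool_pos: [555.6, 53.6, 18.1]
orientation: [-0.047, 0.999, -0.024, 0.002]
contact_force: [-1.6, -1.2, -0.6]
finger_gap: 0.235
grip_force: 0.6
```

```bash
python3 - <<'E'
from h import *
c=tin();s=manip.get_state();print(s["tool_pos"],s["contact_force"])
hsv=cv2.cvtColor(c["frame"],cv2.COLOR_RGB2HSV)
cv2.imwrite("pics/p7.png",cv2.resize(c["frame"][140:240,300:410][:,:,::-1],None,fx=6,fy=6,interpolation=cv2.INTER_CUBIC))
E
```

```text
side (np.float64(352.5), np.float64(188.0)) [ 18  15 161] [597.3  58.9  56. ] rack -27.0 34.4
[555.72295117  53.56371239  18.14447873] [-1.61005076e+00 -3.34925104e-01 -1.24452104e-03]
```

View pics/p7.png

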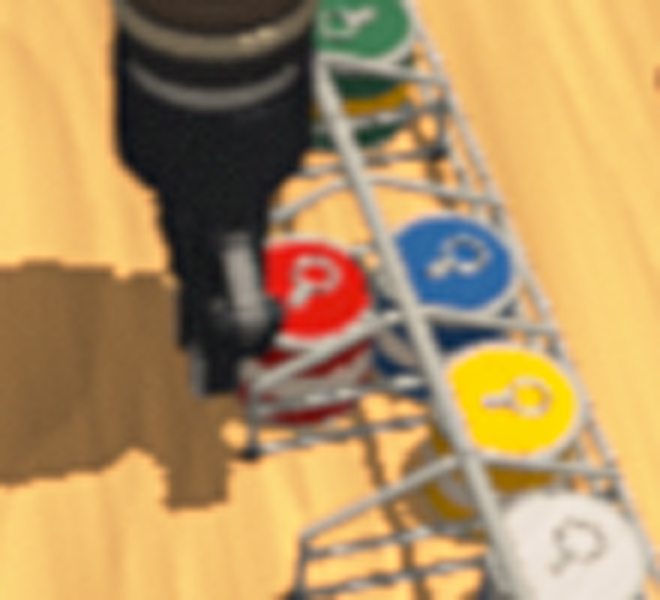

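The tin is in lane 3 with a few mm still showing before the blue tin (red rim at x 370, blue rim at x 390). I step on until contact.

>>> servo_tool --pt "0.008 0.001 0 0" --pt "0.016 0.001 0 0" --pt "0.024 0.002 0 0" --pt "0.03 0.003 0 0"

```text
t: 20.12
tool_pos: [558.3, 53.8, 18.0]
orientation: [-0.047, 0.999, -0.024, 0.001]
contact_force: [-4.6, -0.5, 1.5]
finger_gap: 0.235
grip_force: 2.3
```

>>> servo_tool --pt "0.005 0 0 0" --pt "0.01 0.001 0 0" --pt "0.01 0.001 0 0"

```text
t: 20.37
tool_pos: [558.4, 53.8, 18.0]
orientation: [-0.047, 0.999, -0.024, 0.001]
contact_force: [-7.1, -0.9, 3.6]
finger_gap: 0.236
grip_force: 3.2
```

It stalls with the force rising to 7 N, at the position expected for touching the blue tin against the back. I withdraw and check.

>>> servo_tool --pt "-0.1 -0.009 0 0" --pt "-0.25 -0.023 0 0" --pt "-0.45 -0.041 0 0" --pt "-0.7 -0.065 0 0" --pt "-0.9 -0.08 0 0"

```text
t: 20.78
tool_pos: [468.5, 45.8, 18.1]
orientation: [-0.047, 0.999, -0.024, 0.002]
contact_force: [0.3, -0.0, 0.7]
finger_gap: 0.234
grip_force: 0.0
```

>>> servo_tool --pt "-0.1 0 0.2 0" --pt "-0.3 0 0.5 0" --pt "-0.5 0 0.8 0" --pt "-0.7 0 1 0" --pt "-0.8 0 1 0"

```text
t: 21.2
tool_pos: [390.3, 46.3, 122.4]
orientation: [-0.047, 0.999, -0.024, 0.006]
contact_force: [0.9, -0.3, 0.7]
finger_gap: 0.238
grip_force: 0.0
```

>>> servo_tool --pt "0 0 0 0" --pt "0 0 0 0" --pt "0 0 0 0"

```text
t: 21.45
tool_pos: [389.9, 46.0, 117.3]
orientation: [-0.047, 0.999, -0.024, 0.002]
contact_force: [-0.3, -0.1, -0.4]
finger_gap: 0.233
grip_force: 0.0
```

```bash
python3 - <<'E'
from h import *
c=tin();d=tin("top");s=manip.get_state();print(s["tool_pos"],s["contact_force"])
cv2.imwrite("pics/p8.png",np.hstack([cv2.resize(q["frame"][a:a+110,b:b+100][:,:,::-1],None,fx=4,fy=4,interpolation=cv2.INTER_CUBIC) for q,a,b in((d,120,270),(c,140,310))]))
E
```

```text
side (np.float64(351.5), np.float64(187.5)) [ 20  16 202] [595.2  60.8  56. ] rack -28.9 36.5
top (np.float64(307.5), np.float64(167.5)) [ 20  20 262] [596.8  59.7  56. ] rack -27.4 35.3
[389.79711237  45.89299602 117.08483858] [-0.07658035  0.49407013 -0.26047228]
```

View pics/p8.png

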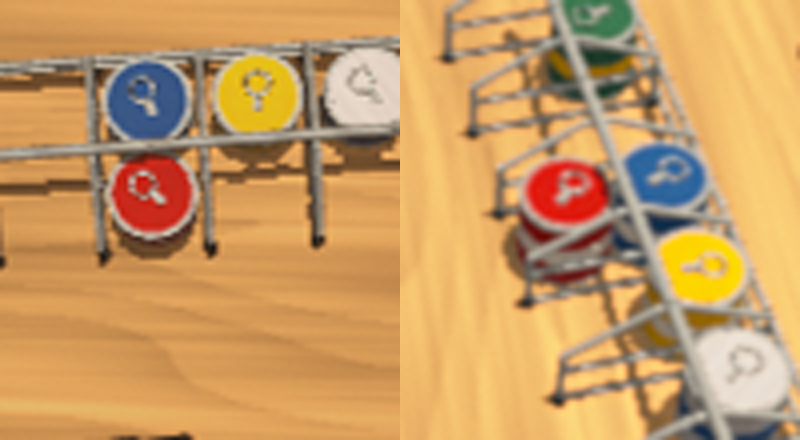

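The red tin stands at rack (-28, 36) in the third lane. Its centre is about 60 mm from the blue tin's, so they touch, and the other tins are unmoved.

```bash
python3 -c "
from station import manip
print(manip.job_done())"
```

```text
the job is handed in; nothing more can be done
None
```

The job is handed in: I ran the fingertip along the rail from the first lane to the third, then pushed the red tin upright into the third lane until it stood against the blue tin at the back.

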